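Catch and lower the drying-case lid

ROBOT

A 6-joint arm with a two-finger parallel gripper is mounted at the origin on the work surface. World frame = base frame: x ahead of the robot, y to its left, z up, the work surface at z = 0. Lengths are in mm, angles in rad, forces in N, time in s.
With the tool pointing down it reaches from about 350 to 775 mm from the base axis. Payload 7.3 kg.
Tool frame: the origin (TCP) lies at the very end of the fingers, on their centre line; the grasp point (between the pads) lies 19 mm behind it (bot.tcp_to_grasp is the distance from the TCP to the grasp point, in mm); z points along the fingers, y is the direction in which the jaws open and shut (so a half turn about z gives the same grasp; the last joint's range is limited). The gripper opens to 92 mm and grips with 3 to 60 N. Pads are 19 mm wide; open, the fingers measure 130 mm over their backs; the gripper's body (75 mm by 190 mm) begins 47 mm behind the grasp point.
Start: joints at [1.071, 0.342, 1.524, -0, 1.275, -0.146], TCP at [181.881, 492.508, 226.741] pointing down, gripper open.
Joint ranges: [-2.53, 2.53], [-0.77, 2.02], [0.04, 2.7], [-1, 4.14], [0.28, 2.66], [-3.11, 3.11]. Speed limits (rad/s): [2.57, 2.57, 3.14, 3.14, 3.14, 3.14].

INTERFACE

Orientations are given as [roll, pitch, yaw] about the fixed x, y, z axes, in that order (R = Rz(yaw) Ry(pitch) Rx(roll)).
In Python, from plant import bot gives the robot as it stands. The module is installed in compiled form; this text tells all that it offers.
- The arm moves only by the tool carry_out, never from a script. Its argument "motion" is a list of rows, each a list of 5 numbers: the closure, from 0 (fully open) to 1 (shut), then the shift along the tool's x, y, z in mm, then the turn about the tool's z in degrees. In form: [[claw, dx, dy, dz, spin], ...]. A call has 1 to 10 rows; each row is the pose to reach, as a shift and turn from the pose measured when the call began, along the tool's axes at that moment; what a row does not reach only later rows make up. A row lasts 1/8 s, in which the tool goes at most 62.5 mm and 10.7 degrees, less where a joint would pass 70% of its speed; a pose out of reach is approached as far as the arm can. A call with a gripper value outside its range is refused whole. The fingers move at their own pace and stop on an object; the grip force is fixed at half the most. Time passes only in rows, so rows that repeat a pose let the fingers close. It gives the time, the measured TCP pose, the force and the opening at its end, in the units of the state.
- bot.get_obs(): the state, without advancing time (a new reading comes with each control period).
- bot.capture(name): name is "scene" or "top" or "wrist"; returns a dict with "color" (420x560x3 uint8, red, green, blue), "depth" (420x560 float32, mm along the optical axis (not along the pixel's ray), 0 where there is no reading), "K" (3x3 intrinsics, pixels), "k1" (the pictures are not rectified: a ray, as slopes to the right and down, at radius r is drawn at 1 + k1 r^2 times it, then the intrinsics apply), "camera_from_world" (4x4, takes a point from world to camera coordinates). Camera axes: x right, y down, z forward; pixel columns grow to the right and rows downward; lengths in mm; the calibration is good to about 2 mm. A picture is of the moment at which its call begins.
- bot.close_job(): hands the job in, once; it reports no verdict.
The state is a dict: "time": time; "joint_positions": joint angles; "dq": joint speeds; "tau": joint torques, N m; "tool_pos": TCP position; "tcp_rot": TCP orientation; "contact_force": force on the tool from outside, world axes, zero at the start; "moment": the same for the moment, N m; "grip_width": finger opening in mm.
Only numpy, scipy, OpenCV 4.12 (cv2) and the standard library are available. Lean on these libraries where they do the work, as an engineer would, in place of code of your own. Each camera call takes 0.05 s, during which the arm holds its last target.

TASK

The lid of the blue drying case leans back past upright. Nudge it forward from behind with a fingertip or the outside of the fingers, catch it from beneath on a finger as it falls, and lower it gently until it is fully shut, without letting it drop onto the freshly painted parts. Do not grip the lid, leave the bottle and the jars where they stand, and finish clear of everything.

Things in the scene. Friction and masses are not known exactly. Their poses are not given: they have to be found in the camera images.
- case: open light-blue plastic case, fixed to the table: 115 mm deep (its x), 200 mm wide (its y), 90 mm high to the rim, walls 4 mm. Origin at the centre of its underside on the table; its z is up and its -x side is the front, facing roughly to the robot. The lid is hinged along the rear (+x) rim
- hinge (a point): middle of the hinge line, fixed on the case at its frame's (57.5, 0, 90) mm; the hinge line runs along the case's y axis
- lid (a joint): lid angle in rad: 0 shut flat on the rim, 1.57 upright, 1.75 back stop; it starts at rest at 1.64 to 1.74. Damped hinge, no friction or spring: under 1 N at the free edge moves it. Past upright it falls by itself, in about 2.7 to 3.8 s from 0.1 rad past upright, and unsupported lands at 0.75 to 1.1 rad/s, too hard: the last 20 degrees must be slower than 0.55 rad/s
- lid_edge (a point): middle of the lid's free edge, on its underside. The lid is a flat frosted plate, 150 mm from hinge line to free edge, 200 mm wide, 6 mm thick, about 0.2 kg. Site x points from free edge to hinge, z out of the outer face. Shut, it is 90 mm above the table and overhangs the front wall by 35 mm: a lip that a finger slanted in from the front can hold from below until the lid rests on the rim
- bottle: bystander: loose square white bottle with a round cap, 55 x 55 x 122 mm, upright; origin at the centre of its underside
- jar: bystander: loose small square glass jar with a round yellow cap, 46 x 46 x 64 mm, upright; origin at the centre of its underside
- pot: bystander: loose round paint pot, 40 mm across, 42 mm high, upright; origin at the centre of its underside

How it is judged (in metres and radians):
On the way:
1. the falling lid is caught: part-way down (between 60 and 7 degrees open) it bears on the fingers and moves slower than 0.55 rad/s for 0.15 s (value of joint lid between 0.12 and 1.05 rad and contact force between the fingers and lid above 0.1 N and velocity of joint lid above -0.55 rad/s), for 0.15 s.
At the end, for the whole second after the job is handed in: the lid lies at rest fully shut (less than 0.02 rad, about 3 mm at the free edge), and the bottle, jar and pot stand upright within 15 mm of where they began (value of joint lid below 0.02 rad and velocity of joint lid between -0.05 and 0.05 rad/s and distance of each of bottle, jar, pot from where it was at the start of the episode below 0.015 m and angle between each of bottle, jar, pot's own z axis and vertical below 0.15 rad); the robot touches nothing.
It fails at once if the lid drops: it moves faster than 0.55 rad/s over the last 20 degrees (0.35 rad) before shut (value of joint lid below 0.35 rad and velocity of joint lid below -0.55 rad/s).
It fails at once if the lid is gripped, squeezed or struck: the fingers press on it with more than 20 N (contact force between the fingers and lid above 20 N).
It fails at once if the bottle, jar or pot is pushed over, lifted or carried off (over 15 mm or 0.25 rad) (distance of any of bottle, jar, pot from where it was at the start of the episode above 0.015 m or angle between any of bottle, jar, pot's own z axis and vertical above 0.25 rad).
It also fails if it takes over 43 s, if anything falls off the work surface, if the arm or the gripper's body presses on something with over 40 N, if the wrist force passes 120 N, or if a joint passes its speed limit or range.

## Working session

There is one attempt and no reset: what is moved stays moved. The work goes in short steps, Python scripts to look and compute and a tool call to move; the robot and the scene stay as the last step left them, time stands still between calls to the robot, and variables do not carry over. Pictures are saved under pics/ and viewed, and the job is handed in when it is done.

Besides the shell and the picture viewer there is one more tool, called after "Request:" as name([rows], argument=value, ...), one row to a line, values as JSON. carry_out: Moves the arm, as the interface text tells. Its arguments: {"type":"object","properties":{"motion":{"type":"array","items":{"type":"array","items":{"type":"number"}}}},"required":["motion"]}

```bash
mkdir -p pics; python3 - <<'E'
from plant import bot
import cv2
print(bot.get_obs())
for n in ["scene","top","wrist"]:
    c=bot.capture(n); cv2.imwrite(f"pics/{n}0.png",c["color"][:,:,::-1])
    import numpy as np
    np.savez(f"{n}0.npz",**c)
    print(n,c["K"].tolist(),c["k1"],c["camera_from_world"].round(3).tolist())
E
```

```text
{'time': 0.0, 'joint_positions': array([ 1.07099747e+00,  3.42715030e-01,  1.52504848e+00,  2.97823004e-05,
        1.27542138e+00, -1.46005813e-01]), 'dq': array([ 5.27365707e-04,  1.33403260e-03, -1.16062142e-03, -4.98689200e-04,
        6.60068844e-04, -2.25717634e-05]), 'tau': array([ 1.99500537e-04, -4.31242454e+01, -2.44219279e+01,  7.17375451e-02,
        5.60231984e-02, -1.33963140e-04]), 'tool_pos': array([181.65665011, 492.11429388, 226.03799318]), 'tcp_rot': array([-3.14002150e+00, -2.59825803e-04,  2.78779072e+00]), 'contact_force': array([-0.65188954, -0.50311404, -0.25970124]), 'moment': array([0.01650824, 0.00503858, 0.0331518 ]), 'grip_width': 91.53689847780076}
scene [[378.8581441323718, 0.0, 278.33146614669], [0.0, 378.8581441323718, 206.68169202233932], [0.0, 0.0, 1.0]] -0.08638052733707871 [[0.415, 0.91, -0.014, -276.264], [0.567, -0.27, -0.778, -226.367], [-0.712, 0.315, -0.628, 1196.412], [0.0, 0.0, 0.0, 1.0]]
top [[545.5210054966099, 0.0, 277.16069017537916], [0.0, 545.5210054966099, 204.92632186153588], [0.0, 0.0, 1.0]] -0.1424820561844223 [[0.011, -1.0, 0.024, 26.144], [-0.986, -0.014, -0.165, 567.931], [0.166, -0.022, -0.986, 1225.891], [0.0, 0.0, 0.0, 1.0]]
wrist [[334.139245635173, 0.0, 284.3500835319981], [0.0, 334.139245635173, 212.40675710328102], [0.0, 0.0, 1.0]] 0.011908953577100664 [[0.347, 0.938, -0.002, -523.928], [0.893, -0.329, 0.306, -38.077], [0.286, -0.108, -0.952, 391.174], [0.0, 0.0, 0.0, 1.0]]
```

View pics/scene0.png

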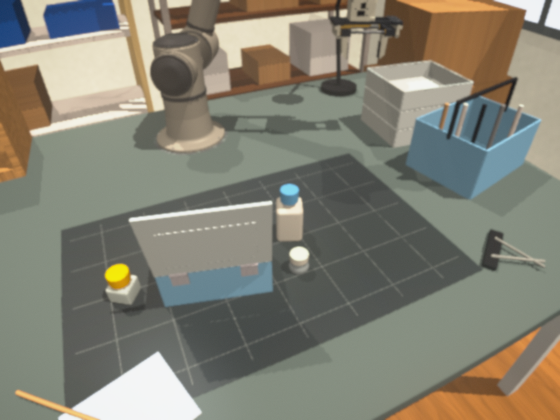

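View pics/top0.png

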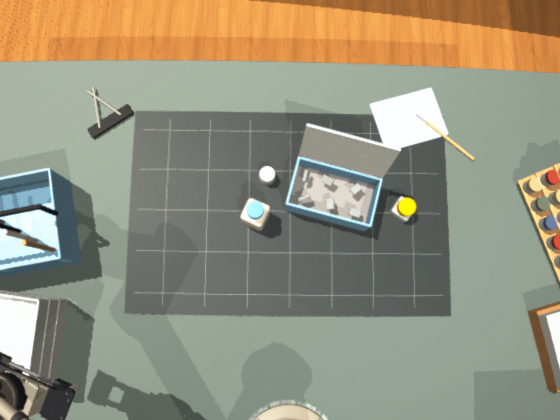

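View pics/wrist0.png

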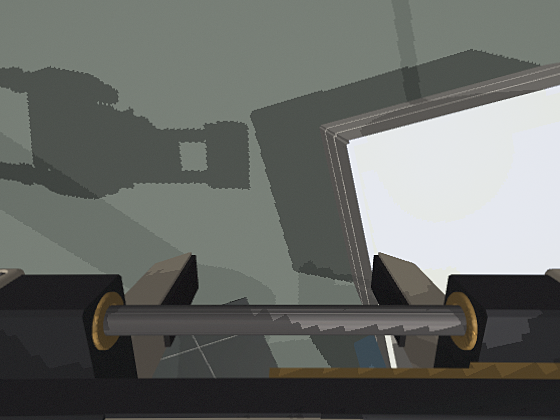

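```bash
cat > h.py <<'E'
import numpy as np, cv2
def load(n): return dict(np.load(n))
def norm(c,uv):
    K=c["K"];k=float(c["k1"]);uv=np.atleast_2d(np.array(uv,float))
    d=np.array([k,0,0,0,0]); return cv2.undistortPointsIter(uv.reshape(-1,1,2),K,d,None,None,(3,50,1e-10)).reshape(-1,2)
def unproj(c,uv,depth):
    s=norm(c,uv);depth=np.asarray(depth,float).reshape(-1,1)
    P=np.hstack([s*depth,depth]);T=np.linalg.inv(c["camera_from_world"])
    return P@T[:3,:3].T+T[:3,3]
def cloud(c):
    D=c["depth"];v,u=np.nonzero(D>0)
    P=unproj(c,np.c_[u,v],D[v,u]);return P,u,v
def atz(c,uv,z):
    s=norm(c,uv);T=np.linalg.inv(c["camera_from_world"]);d=np.hstack([s,np.ones((len(s),1))])@T[:3,:3].T
    o=T[:3,3];t=(z-o[2])/d[:,2];return o+d*t[:,None]
def proj(c,P):
    P=np.atleast_2d(P);T=c["camera_from_world"]
    return cv2.projectPoints(P.astype(float),cv2.Rodrigues(T[:3,:3])[0],T[:3,3],c["K"],np.array([float(c["k1"]),0,0,0,0]))[0].reshape(-1,2)
E
python3 - <<'E'
from h import *
t=load("top0.npz");s=load("scene0.npz")
im=t["color"];cv2.imwrite("pics/topz.png",cv2.resize(im[90:260,220:430,::-1],None,fx=3.7,fy=3.5,interpolation=cv2.INTER_CUBIC))
im=s["color"];cv2.imwrite("pics/scz.png",cv2.resize(im[180:320,80:330,::-1],None,fx=3.2,fy=3.2,interpolation=cv2.INTER_CUBIC))
for c,n in((t,"top"),(s,"scene")):
    P,u,v=cloud(c)
    m=(P[:,0]>350)&(P[:,0]<900)&(abs(P[:,1])<300)
    P=P[m];print(n,"table z",np.median(P[P[:,2]<15][:,2]))
    for a,b in((130,400),(200,400)):
        Q=P[(P[:,2]>a)&(P[:,2]<b)];print(a,len(Q),Q.min(0).round(),Q.max(0).round(),Q.mean(0).round())
    # rim
    Q=P[(P[:,2]>85)&(P[:,2]<95)];print("rim",cv2.minAreaRect(Q[:,:2].astype(np.float32)))
E
```

```text
top table z 1.231888674433776
130 2444 [ 632. -214.  130.] [704. -16. 243.] [ 668. -114.  191.]
200 1071 [ 645. -214.  200.] [704. -20. 243.] [ 674. -116.  223.]
rim ((595.839111328125, -45.86997985839844), (161.81427001953125, 318.4017639160156), 0.17287179827690125)
scene table z 1.7929603188874808
130 6471 [ 636. -217.  130.] [705. -20. 240.] [ 673. -120.  191.]
200 2901 [ 650. -217.  200.] [705. -23. 240.] [ 677. -121.  221.]
rim ((624.8383178710938, -37.310455322265625), (117.690673828125, 324.6893005371094), 21.640274047851562)
```

```bash
sleep 0
```

```text
(no output)
```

View pics/topz.png

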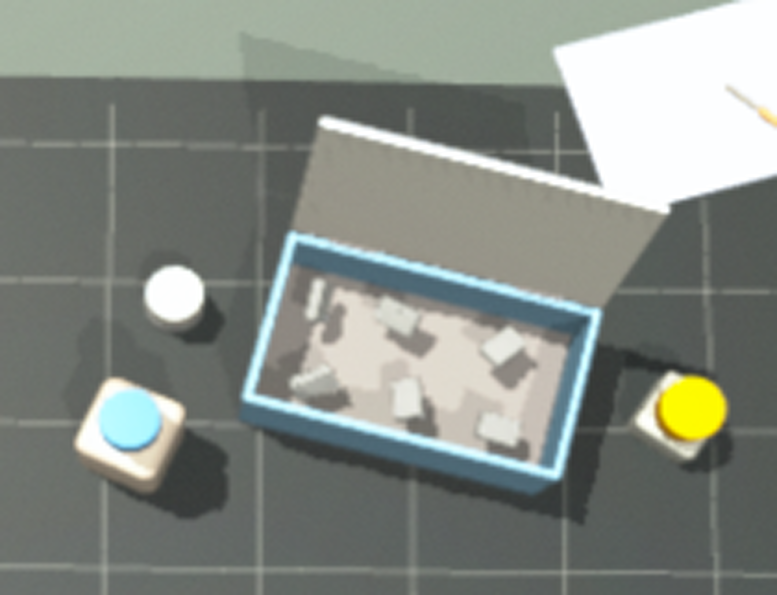

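View pics/scz.png

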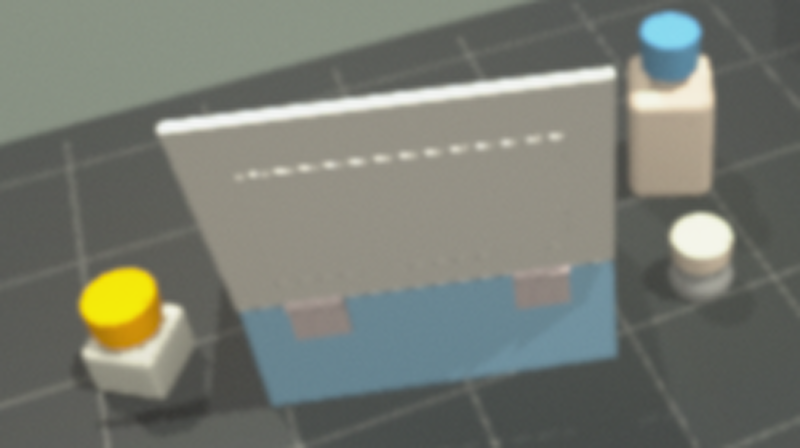

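```bash
python3 - <<'E'
from h import *
t=load("top0.npz");s=load("scene0.npz")
px=np.array([(290,235),(600,310),(558,478),(245,400)],float);uv=np.c_[220+px[:,0]/3.7-.5,90+px[:,1]/3.5-.5]
W=atz(t,uv,90)[:,:2];print(W.round(1))
L=np.array([(57.5,100),(57.5,-100),(-57.5,-100),(-57.5,100)])
a=W-W.mean(0);b=L
yaw=np.arctan2((b[:,0]*a[:,1]-b[:,1]*a[:,0]).sum(),(b*a).sum());c,sn=np.cos(yaw),np.sin(yaw);R=np.array([[c,-sn],[sn,c]])
print("yaw",yaw,"ctr",W.mean(0),"resid",(a-b@R.T).round(1).tolist())
ctr=W.mean(0);hin=ctr+R@[57.5,0];print("hinge",hin)
for cc,n in((t,"top"),(s,"scene")):
    P,u,v=cloud(cc)
    Q=(P[:,:2]-ctr)@R
    m=(abs(Q[:,1])<90)&(P[:,2]>110)&(P[:,2]<230)&(Q[:,0]>20)&(Q[:,0]<110)
    x=Q[m,0]-57.5;z=P[m,2]-90
    p=np.polyfit(z,x,1);print(n,"lid slope: theta",np.pi/2+np.arctan(p[0]),"x offset at hinge",p[1],"ytilt",np.polyfit(Q[m,1],x-np.polyval(p,z),1)[0])
    m=(abs(Q[:,1])<110)&(P[:,2]>225)&(Q[:,0]>20)&(Q[:,0]<110)
    print(" edge x",np.percentile(Q[m,0]-57.5,[5,50,95]),"z",P[m,2].max(),"y",Q[m,1].min(),Q[m,1].max())
    # rear wall / front wall y range
    for nm,r in(("bottle",(400,600,-40+0,200)),):
        pass
for nm,p,z in(("bottle",(130,418),122),("pot",(175,295),42),("jar",(692,408),64)):
    w=atz(t,[[220+p[0]/3.7,90+p[1]/3.5]],z)[0];print(nm,w.round(),"case frame",((w[:2]-ctr)@R).round())
E
```

```text
[[ 673.3  -12.1]
 [ 626.3 -205.1]
 [ 515.  -176.7]
 [ 563.2   14.9]]
yaw -0.24327959590991036 ctr [594.45114619 -94.73377896] resid [[-1.1, -0.6], [0.2, 0.5], [0.4, 1.3], [0.5, -1.2]]
hinge [ 650.25795427 -108.58477792]
top lid slope: theta 1.7528532909158043 x offset at hinge -0.3158048975523501 ytilt 0.007203120686314804
 edge x [24.07786843 26.92046224 31.6587416 ] z 242.70580814095274 y -101.44049707127563 97.78737865134889
scene lid slope: theta 1.7330411909257744 x offset at hinge 8.468365508529503 ytilt 0.0016102811963996956
 edge x [27.80825881 30.91515148 32.61416615] z 240.27551939011227 y -104.23240285082147 95.60287564745299
bottle [544.  83. 122.] case frame [-92. 160.]
pot [642.  57.  42.] case frame [  9. 159.]
jar [ 565. -269.   64.] case frame [  14. -177.]
```

```bash
cat >> h.py <<'E'
PSI=-0.243;HIN=np.array([650.3,-108.6])
Rc=np.array([[np.cos(PSI),-np.sin(PSI)],[np.sin(PSI),np.cos(PSI)]])
from scipy.spatial.transform import Rotation as Rot
def state():
    from plant import bot
    o=bot.get_obs();p=o["tool_pos"];q=(p[:2]-HIN)@Rc
    F=o["contact_force"];f=F[:2]@Rc
    print("t",round(o["time"],2),"xi,y,z",q.round(1),p[2].round(1),"rpy",np.degrees(o["tcp_rot"]).round(1),"F case",f.round(2),F[2].round(2),"w",round(o["grip_width"],1),"q",o["joint_positions"].round(2))
    return o
def rows(targets):
    o=state();R=Rot.from_euler("xyz",o["tcp_rot"]).as_matrix()
    sp=np.degrees(-((PSI+np.pi)-o["tcp_rot"][2]));sp=(sp+180)%360-180
    for (xi,y,z) in targets:
        w=np.r_[HIN+Rc@[xi,y],z];print((xi,y,z),"->",(R.T@(w-o["tool_pos"])).round(1),"spin",round(sp,2))
E
python3 -c "
from h import *
rows([(-60,0,275),(50,0,275)])"
```

```text
t 0.15 xi,y,z [-599.4  470.4] 226.2 rpy [-179.9   -0.   159.7] F case [0.1  0.13] 0.32 w 91.6 q [ 1.07  0.34  1.52  0.    1.28 -0.15]
(-60, 0, 275) -> [-588.1 -408.   -48.4] spin -6.35
(50, 0, 275) -> [-697.4 -395.8  -48.5] spin -6.35
```

Request:
carry_out([
  [1, -47, -33, -15, 0],
  [1, -94, -66, -30, -1],
  [1, -141, -99, -49, -2],
  [1, -188, -132, -49, -3],
  [1, -235, -165, -49, -4],
  [1, -282, -198, -49, -5],
  [1, -329, -231, -49, -6.3],
  [1, -376, -264, -49, -6.3],
  [1, -423, -297, -49, -6.3],
  [1, -470, -330, -49, -6.3],
])

```text
time: 1.4
tool_pos: [509.0, 18.2, 275.4]
tcp_rot: [-3.141, -0.0, 2.897]
contact_force: [0.8, 0.2, 0.2]
grip_width: 0.6
```

```bash
python3 -c "
from h import *
rows([(-60,0,275),(50,0,275),(60,0,275),(60,0,215)])"
```

```text
t 1.4 xi,y,z [-167.6   89. ] 275.4 rpy [-179.9   -0.   166. ] F case [0.7  0.42] 0.22 w 0.6 q [-0.11  0.28  1.48 -0.    1.38 -1.44]
(-60, 0, 275) -> [-107.7  -88.9    0.4] spin -0.06
(50, 0, 275) -> [-217.7  -88.8    0.4] spin -0.06
(60, 0, 275) -> [-227.7  -88.8    0.4] spin -0.06
(60, 0, 215) -> [-227.7  -88.7   60.4] spin -0.06
```

Request:
carry_out([
  [1, -50, -40, 0, 0],
  [1, -100, -80, 0, 0],
  [1, -145, -89, 0, 0],
  [1, -190, -89, 0, 0],
  [1, -228, -89, 0, 0],
  [1, -228, -89, 0, 0],
])

```text
time: 2.15
tool_pos: [709.9, -124.0, 271.8]
tcp_rot: [-3.141, -0.004, 2.897]
contact_force: [0.3, -0.4, -0.2]
grip_width: 0.4
```

```bash
python3 - <<'E'
from h import *
rows([(60,0,275),(60,0,215)])
from plant import bot
for n in("top","scene","wrist"):
    c=bot.capture(n);np.savez(n+"1.npz",**c);cv2.imwrite(f"pics/{n}1.png",c["color"][:,:,::-1])
E
```

```text
t 2.15 xi,y,z [61.6 -0.6] 271.8 rpy [-180.    -0.2  166. ] F case [ 0.39 -0.35] -0.23 w 0.4 q [-0.28  0.72  0.76 -0.    1.67 -1.61]
(60, 0, 275) -> [ 1.6  0.6 -3.2] spin -0.09
(60, 0, 215) -> [ 1.3  0.6 56.8] spin -0.09
```

View pics/scene1.png

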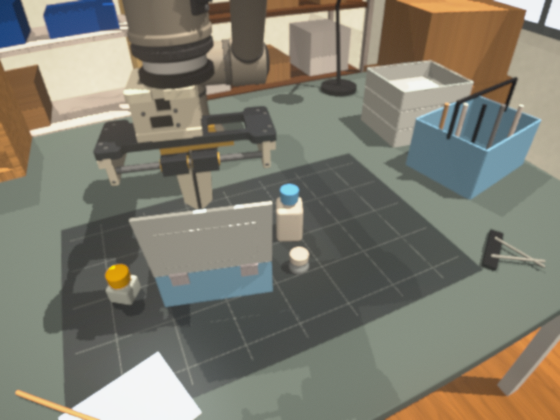

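View pics/wrist1.png

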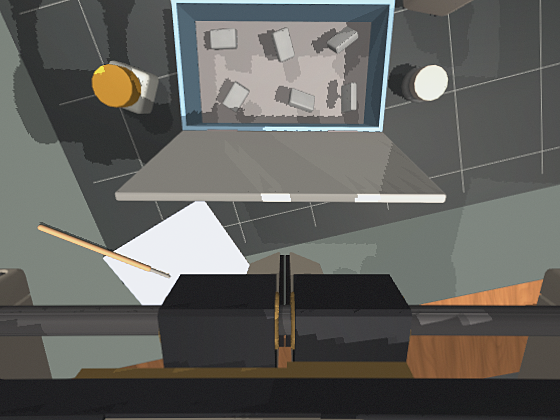

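```bash
python3 - <<'E'
from h import *
s=load("scene1.npz")
print(proj(s,[[709.9,-124,271.8],[709.9,-124,290.8]]))
im=s["color"];cv2.imwrite("pics/scz1.png",cv2.resize(im[90:290,90:290,::-1],None,fx=3,fy=3,interpolation=cv2.INTER_CUBIC))
P,u,v=cloud(s);Q=(P[:,:2]-HIN)@Rc
m=(P[:,2]>255)&(P[:,2]<400)&(abs(Q[:,1])<120)&(Q[:,0]>0)&(Q[:,0]<150)
for z in range(262,360,8):
    k=m&(abs(P[:,2]-z)<4);
    if k.sum(): print(z,k.sum(),"xi",np.percentile(Q[k,0],[5,50,95]).round(1),"y",np.percentile(Q[k,1],[2,98]).round(1))
E
```

```text
[[201.12917706 205.20856757]
 [198.98524447 193.2871354 ]]
270 1 xi [69.2 69.2 69.2] y [-4.4 -4.4]
278 62 xi [67.8 70.4 71.5] y [-11.8   6.5]
286 131 xi [68.8 70.5 71.8] y [-17.6  13.5]
294 150 xi [68.4 70.6 71.9] y [-18.8  14.1]
302 167 xi [69.1 70.7 71.8] y [-19.7  15. ]
310 171 xi [69.  70.7 71.8] y [-20.2  15.9]
318 213 xi [60.7 70.5 72. ] y [-20.2  15.6]
326 134 xi [66.6 70.8 72. ] y [-20.4  16.8]
334 12 xi [65.1 70.7 72.4] y [-6.6 -4.8]
342 209 xi [44.4 95.5 97.3] y [-87.3  83.4]
350 718 xi [72.3 95.5 97.4] y [-86.5  82.7]
358 987 xi [85.1 91.7 97.4] y [-85.2  80.6]
```

View pics/scz1.png

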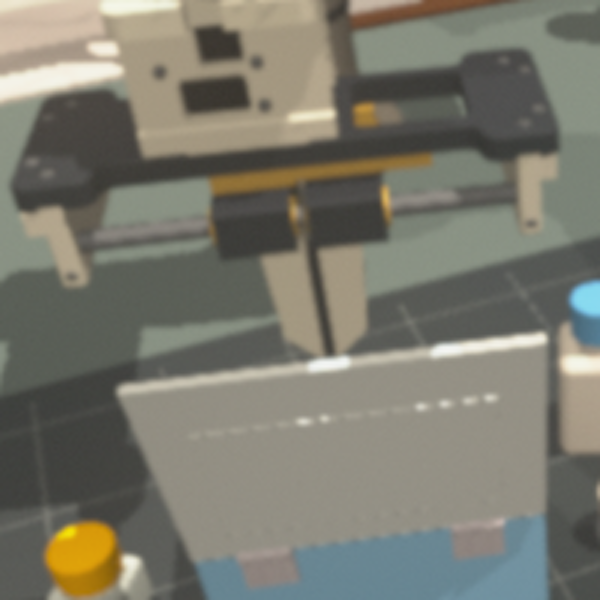

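Request:
carry_out([
  [1, 1, 0, 25, 0],
  [1, 6, 0, 50, 0],
  [1, 14, 0, 50, 0],
  [1, 20, 0, 50, 0],
  [1, 26, 0, 50, 0],
  [1, 32, 0, 50, 0],
  [1, 38, 0, 50, 0],
])

```text
time: 3.18
tool_pos: [670.8, -113.8, 225.8]
tcp_rot: [-3.141, -0.001, 2.898]
contact_force: [1.6, -0.3, 0.3]
grip_width: 0.2
```

```bash
cat > lid.py <<'E'
from h import *
import sys
from plant import bot
tag=sys.argv[1]
c=bot.capture("scene");t=bot.capture("top")
np.savez("scene"+tag,**c);np.savez("top"+tag,**t)
cv2.imwrite(f"pics/scene{tag}.png",c["color"][:,:,::-1])
for cc,n in((c,"scene"),(t,"top")):
    P,u,v=cloud(cc);Q=(P[:,:2]-HIN)@Rc
    m=(abs(Q[:,1])<98)&(abs(Q[:,1])>45)&(P[:,2]>105)&(P[:,2]<250)&(Q[:,0]>-160)&(Q[:,0]<45)
    x=Q[m,0];z=P[m,2]-90
    if m.sum()>30:
        # angle of farthest points
        th=np.arctan2(z,-x);r=np.hypot(x,z);k=(r>80)&(r<148)
        print(n,k.sum(),"theta med",np.median(th[k]).round(3),np.percentile(th[k],[10,90]).round(3), "zmax",P[m,2].max().round(1))
E
python3 lid.py 2; python3 -c "
from h import *
rows([(0,0,222)])"
```

```text
scene 2414 theta med 1.649 [1.633 1.681] zmax 242.9
top 296 theta med 1.595 [1.588 1.604] zmax 244.6
t 3.27 xi,y,z [20.9 -0. ] 225.6 rpy [-1.80e+02 -1.00e-01  1.66e+02] F case [ 0.18 -0.16] -0.39 w 0.4 q [-0.28  0.64  1.03 -0.    1.47 -1.61]
(0, 0, 222) -> [20.8  0.   3.6] spin -0.05
```

View pics/scene2.png

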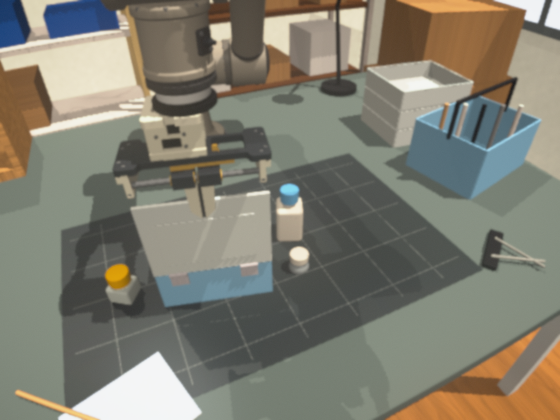

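Request:
carry_out([
  [1, 6, 0, 0, 0],
  [1, 12, 0, 0, 0],
  [1, 18, 0, 0, 0],
  [1, 22, 0, 0, 0],
  [1, 22, 0, -20, 0],
  [1, 22, 0, -40, 0],
])

```text
time: 4.03
tool_pos: [648.9, -108.2, 265.9]
tcp_rot: [-3.141, -0.003, 2.898]
contact_force: [0.5, -0.2, -0.9]
grip_width: 0.7
```

```bash
python3 lid.py 3; python3 -c "
from h import *
rows([(-105,0,265),(-105,0,192)])"
```

```text
scene 2639 theta med 1.456 [1.439 1.488] zmax 241.3
top 107 theta med 1.399 [1.392 1.409] zmax 243.1
t 4.12 xi,y,z [-0.3 -0. ] 268.2 rpy [-179.9    0.2  166. ] F case [-0.19 -0.47] 0.7 w 0.5 q [-0.28  0.58  1.03 -0.    1.53 -1.61]
(-105, 0, 265) -> [ 1.047e+02 -1.000e-01  2.900e+00] spin -0.05
(-105, 0, 192) -> [104.9   0.   75.9] spin -0.05
```

Request:
carry_out([
  [1, 40, 0, 0, 0],
  [1, 80, 0, 0, 0],
  [1, 105, 0, 15, 0],
  [1, 105, 0, 45, 0],
  [1, 105, 0, 72, 0],
  [1, 105, 0, 72, 0],
])

```text
time: 4.88
tool_pos: [546.6, -82.8, 193.5]
tcp_rot: [-3.141, -0.003, 2.898]
contact_force: [-0.3, 0.1, 0.4]
grip_width: 0.3
```

```bash
python3 lid.py 4; python3 -c "
from h import *
rows([(-105,0,192)])"
```

```text
scene 2701 theta med 1.316 [1.297 1.349] zmax 236.8
top 43 theta med 1.317 [1.276 1.346] zmax 237.4
t 4.97 xi,y,z [-105.   -0.] 196.1 rpy [-179.9    0.2  166. ] F case [1.03 0.25] 0.98 w 0.5 q [-0.29  0.42  1.49 -0.    1.23 -1.62]
(-105, 0, 192) -> [0.  0.  4.1] spin -0.05
```

View pics/scene4.png

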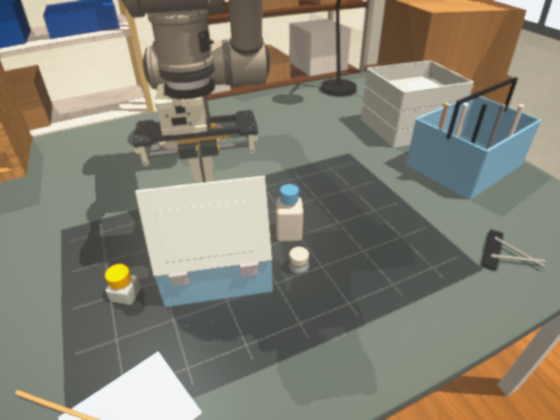

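Request:
carry_out([
  [1, 0, 0, 4, 0],
  [1, 0, 0, 4, 0],
  [1, 0, 0, 4, 0],
  [1, 0, 0, 4, 0],
  [1, 0, 0, 4, 0],
  [1, 0, 0, 4, 0],
  [1, 0, 0, 4, 0],
  [1, 0, 0, 4, 0],
  [1, 0, 0, 4, 0],
])

```text
time: 6.1
tool_pos: [548.3, -83.3, 192.1]
tcp_rot: [-3.141, 0.003, 2.898]
contact_force: [0.0, 0.1, 0.0]
grip_width: 0.5
```

```bash
python3 lid.py 5; python3 -c "
from h import *
rows([(-105,0,192)])"
```

```text
scene 2507 theta med 0.95 [0.93  0.983] zmax 212.2
top 56 theta med 0.953 [0.93  0.976] zmax 214.8
t 6.2 xi,y,z [-105.    0.] 192.1 rpy [-179.9    0.2  166. ] F case [-0.49 -1.07] -1.03 w 0.4 q [-0.29  0.42  1.5  -0.    1.22 -1.62]
(-105, 0, 192) -> [-0.  -0.   0.1] spin -0.05
```

View pics/scene5.png

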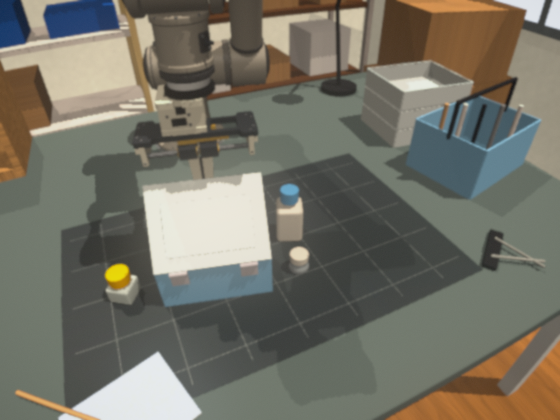

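Request:
carry_out([
  [1, 0, 0, 0, 0],
  [1, 0, 0, 0, 0],
  [1, 0, 0, 0, 0],
  [1, 4.5, 0, 4, 0],
  [1, 9, 0, 8, 0],
  [1, 13, 0, 12.5, 0],
  [1, 17, 0, 17, 0],
  [1, 21, 0, 21.5, 0],
  [1, 25, 0, 26, 0],
  [1, 25, 0, 26, 0],
])

```text
time: 7.45
tool_pos: [523.8, -77.2, 165.5]
tcp_rot: [-3.141, 0.002, 2.898]
contact_force: [-2.5, 0.9, 0.6]
grip_width: 0.2
```

```bash
cat > st.py <<'E'
from h import *
from plant import bot
import sys
o=state()
fs=[]
c=bot.capture("top" if len(sys.argv)<2 else sys.argv[1])
q=(o["tool_pos"][:2]-HIN)@Rc
x=-(q[0]+9.5)
th=np.arccos(np.clip(x/150,-1,1));print("theta from finger if touching",th.round(3),"edge z",(90+150*np.sin(th)).round(1),"depth below edge",(90+150*np.sin(th)-o["tool_pos"][2]).round(1))
for n in("scene",):
    cc=bot.capture(n);P,u,v=cloud(cc);Q=(P[:,:2]-HIN)@Rc
    m=(abs(Q[:,1])<95)&(abs(Q[:,1])>50)&(P[:,2]>88)&(P[:,2]<250)&(Q[:,0]>-140)&(Q[:,0]<-15)
    X=Q[m,0];Z=P[m,2]-90
    # fit plane line robustly, outer face
    p=np.polyfit(X,Z,1)
    for _ in range(5):
        r=Z-np.polyval(p,X);k=abs(r)<4;p=np.polyfit(X[k],Z[k],1)
    print(n,m.sum(),k.sum(),"theta fit",np.arctan(-p[0]).round(3),"h at hinge",p[1].round(1))
o=bot.get_obs();print("F later",(o["contact_force"][:2]@Rc).round(2),o["contact_force"][2].round(2))
E
python3 st.py
```

```text
t 7.45 xi,y,z [-1.304e+02  1.000e-01] 165.5 rpy [-1.799e+02  1.000e-01  1.660e+02] F case [-2.61  0.29] 0.55 w 0.2 q [-0.29  0.41  1.61 -0.    1.13 -1.62]
theta from finger if touching 0.634 edge z 178.8 depth below edge 13.3
scene 3924 3559 theta fit 0.636 h at hinge 10.5
F later [-2.19  0.72] 0.79
```

Request:
carry_out([
  [1, 3, 0, 4, 0],
  [1, 5.5, 0, 8, 0],
  [1, 8, 0, 11.5, 0],
  [1, 10, 0, 15.5, 0],
  [1, 12.2, 0, 19.5, 0],
  [1, 14.2, 0, 23.5, 0],
  [1, 16, 0, 27.5, 0],
  [1, 17.7, 0, 32, 0],
  [1, 17.7, 0, 32, 0],
])

```text
time: 8.68
tool_pos: [506.0, -72.7, 133.2]
tcp_rot: [-3.141, -0.0, 2.898]
contact_force: [-6.0, 3.6, 1.8]
grip_width: 0.6
```

```bash
python3 st.py
```

```text
t 8.68 xi,y,z [-1.488e+02  1.000e-01] 133.2 rpy [-180.   -0.  166.] F case [-6.71  2.04] 1.79 w 0.6 q [-0.29  0.41  1.7  -0.    1.03 -1.62]
theta from finger if touching 0.381 edge z 145.8 depth below edge 12.5
scene 4255 3264 theta fit 0.391 h at hinge 8.8
F later [-6.28  1.22] 1.83
```

Request:
carry_out([
  [1, 0.4, 0, 0, 0],
  [1, 1.3, 0, 2, 0],
  [1, 2.4, 0, 4.5, 0],
  [1, 3.4, 0, 7.4, 0],
  [1, 4.3, 0, 10.2, 0],
  [1, 5.2, 0, 13.1, 0],
  [1, 6, 0, 16, 0],
  [1, 6.8, 0, 18.9, 0],
  [1, 6.8, 0, 18.9, 0],
])

```text
time: 9.9
tool_pos: [499.3, -71.1, 114.2]
tcp_rot: [-3.141, -0.0, 2.898]
contact_force: [-0.8, 0.7, -1.1]
grip_width: 0.3
```

```bash
python3 st.py
```

```text
t 9.9 xi,y,z [-155.6    0. ] 114.2 rpy [-179.9   -0.   166. ] F case [-0.97  0.44] -1.11 w 0.3 q [-0.29  0.43  1.74 -0.    0.98 -1.62]
theta from finger if touching 0.228 edge z 123.9 depth below edge 9.7
scene 3767 2928 theta fit 0.255 h at hinge 8.3
F later [-2.16  0.95] -0.84
```

Request:
carry_out([
  [1, 0.4, 0, 2.2, 0],
  [1, 0.9, 0, 4.4, 0],
  [1, 1.35, 0, 6.6, 0],
  [1, 1.8, 0, 8.8, 0],
  [1, 2.2, 0, 11, 0],
  [1, 2.55, 0, 13.2, 0],
  [1, 2.9, 0, 15.4, 0],
  [1, 2.9, 0, 15.4, 0],
])

```text
time: 11.0
tool_pos: [496.2, -70.3, 98.8]
tcp_rot: [-3.141, -0.001, 2.898]
contact_force: [-4.1, 1.0, -0.3]
grip_width: 0.2
```

```bash
python3 st.py
```

```text
t 11.0 xi,y,z [-1.588e+02  1.000e-01] 98.8 rpy [-1.80e+02 -1.00e-01  1.66e+02] F case [-4.25 -0.06] -0.34 w 0.2 q [-0.29  0.45  1.76 -0.    0.94 -1.62]
theta from finger if touching 0.098 edge z 104.7 depth below edge 5.9
scene 3402 2632 theta fit 0.15 h at hinge 8.0
F later [-4.15  0.78] -0.0
```

Request:
carry_out([
  [1, 0.3, 0, 2.2, 0],
  [1, 0.55, 0, 4.4, 0],
  [1, 0.8, 0, 6.6, 0],
  [1, 1, 0, 8.8, 0],
  [1, 1.15, 0, 11, 0],
  [1, 1.2, 0, 12.5, 0],
  [1, 1.2, 0, 12.5, 0],
])

```text
time: 11.98
tool_pos: [494.8, -69.9, 86.2]
tcp_rot: [-3.141, -0.002, 2.898]
contact_force: [-5.9, 1.9, -1.0]
grip_width: 0.4
```

```bash
python3 st.py
```

```text
t 11.97 xi,y,z [-1.602e+02  1.000e-01] 86.2 rpy [-1.80e+02 -1.00e-01  1.66e+02] F case [-6.21  0.46] -1.0 w 0.4 q [-0.29  0.46  1.78 -0.    0.9  -1.62]
theta from finger if touching 0.0 edge z 90.0 depth below edge 3.8
scene 3146 2398 theta fit 0.066 h at hinge 8.0
F later [-5.77  0.08] 0.11
```

Request:
carry_out([
  [1, 0.05, 0, 1.5, 0],
  [1, 0.1, 0, 3, 0],
  [1, 0.15, 0, 4.5, 0],
  [1, 0.2, 0, 6, 0],
  [1, 0.2, 0, 7.5, 0],
  [1, 0.2, 0, 9, 0],
  [1, 0.2, 0, 9, 0],
])

```text
time: 12.95
tool_pos: [494.4, -69.8, 77.1]
tcp_rot: [-3.141, -0.002, 2.898]
contact_force: [-5.2, 1.6, -0.8]
grip_width: 0.3
```

```bash
python3 st.py
```

```text
t 12.95 xi,y,z [-1.607e+02  1.000e-01] 77.1 rpy [-1.80e+02 -1.00e-01  1.66e+02] F case [-5.4   0.27] -0.83 w 0.3 q [-0.29  0.47  1.79 -0.    0.88 -1.62]
theta from finger if touching 0.0 edge z 90.0 depth below edge 12.9
scene 2964 2240 theta fit 0.006 h at hinge 7.9
F later [-5.02  0.16] -0.53
```

Request:
carry_out([
  [1, 0, 0, 1, 0],
  [1, 0, 0, 2, 0],
  [1, 0, 0, 3, 0],
  [1, 0, 0, 4, 0],
  [1, 0, 0, 4, 0],
])

```text
time: 13.68
tool_pos: [494.4, -69.9, 73.5]
tcp_rot: [-3.141, -0.002, 2.898]
contact_force: [-5.1, 1.7, 3.3]
grip_width: 0.2
```

```bash
python3 st.py
```

```text
t 13.68 xi,y,z [-160.7    0. ] 73.5 rpy [-1.799e+02 -1.000e-01  1.660e+02] F case [-5.38  0.42] 3.34 w 0.2 q [-0.29  0.48  1.79 -0.    0.87 -1.62]
theta from finger if touching 0.0 edge z 90.0 depth below edge 16.5
scene 2941 2223 theta fit -0.001 h at hinge 7.9
F later [-6.84  1.13] 3.84
```

Request:
carry_out([
  [1, 2, 0, 0, 0],
  [1, 10, 0, 0, 0],
  [1, 30, 0, 0, 0],
  [1, 50, 0, 0, 0],
  [1, 50, 0, -40, 0],
  [1, 50, 0, -90, 0],
  [1, 50, 0, -140, 0],
  [1, 50, 0, -180, 0],
  [1, 50, 0, -180, 0],
  [1, 50, 0, -180, 0],
])

```text
time: 15.02
tool_pos: [445.9, -57.7, 253.0]
tcp_rot: [-3.141, -0.002, 2.898]
contact_force: [-0.9, -0.6, -0.9]
grip_width: 0.3
```

```bash
python3 st.py; python3 - <<'E'
from h import *
from plant import bot
c=bot.capture("top");cv2.imwrite("pics/top9.png",c["color"][:,:,::-1])
c=bot.capture("scene");cv2.imwrite("pics/scene9.png",c["color"][:,:,::-1])
P,u,v=cloud(c);Q=(P[:,:2]-HIN)@Rc
for a,b in((-135,-100),(-100,-60),(-60,-20)):
    m=(abs(Q[:,1])<90)&(P[:,2]>60)&(P[:,2]<140)&(Q[:,0]>a)&(Q[:,0]<b);print(a,np.median(P[m,2]).round(1))
E
```

```text
t 15.03 xi,y,z [-2.107e+02  2.000e-01] 253.0 rpy [-1.799e+02 -1.000e-01  1.660e+02] F case [-0.74 -0.85] -0.94 w 0.3 q [-0.3   0.18  1.67 -0.    1.29 -1.63]
theta from finger if touching 0.0 edge z 90.0 depth below edge -163.0
scene 2217 2217 theta fit -0.001 h at hinge 7.9
F later [-1.54 -0.13] -0.02
-135 97.8
-100 98.9
-60 98.6
```

View pics/top9.png

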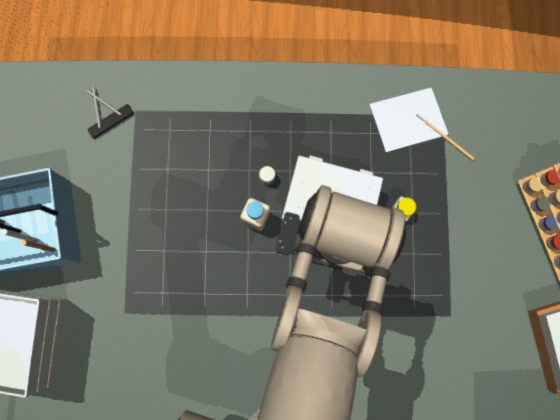

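View pics/scene9.png

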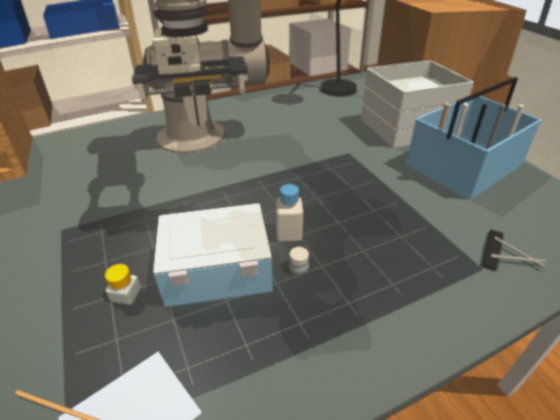

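The scene view shows the lid flat on the case (around 212,250). The bottle (289,212), pot (299,260) and jar (122,285) are where they started, and the arm is high and clear of everything. I'm handing the job in.

```bash
python3 -c "
from plant import bot
print(bot.close_job())"
```

```text
the job is handed in; nothing more can be done
None
```

The lid is shut and the job is handed in, at about 15 s of the 43 s allowed; the hand-in reports no verdict.

**What I did:** With the fingers closed, I nudged the lid from behind past upright. I then moved over it and caught its free edge on the front of the fingers at about 0.88 rad. From there I lowered it along its arc at about 0.1–0.3 rad/s until it met the rim. At the end the fingers pressed it lightly down, then backed off and rose clear.

**One difference from the task text:** The moves only allow turns about the tool's own axis, so the fingers stayed vertical and could not be slanted under the lip. They held the lid by its front edge, with contact and friction taking the weight, rather than from underneath.

**Last checks:**
- **Lid angle:** −0.001 rad from the depth fit, before and after release. Its top reads 98–99 mm high against about 96 mm expected, which is close to the roughly 2 mm calibration error.
- **Force on the fingers:** the largest I read was about 8 N. I only read it between moves, so a brief higher peak would not have shown.
- **Bottle, jar and pot:** upright and at the same pixel positions as at the start. I compared them by eye and did not re-measure.
- **Wrist force:** about 1–1.5 N after backing off, which is within sensor noise.

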